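# Turn the eccentric lock to its low point and push the crucible shuttle home

### The arm

A 6-joint arm with a two-finger parallel gripper is mounted at the origin on the work surface. World frame = base frame: x ahead of the robot, y to its left, z up, the work surface at z = 0. Lengths are in m, angles in degrees, forces in N, time in s.
With the tool pointing down it reaches from about 0.4 to 0.825 m from the base axis. Payload 7 kg.
Tool frame: the origin (TCP) lies between the finger pads; the fingertips stand 25 mm ahead of it and the grasp point (between the pads) lies 6 mm ahead of it; z points along the fingers, y is the line along which they close (so a half turn about z gives the same grasp; the last joint's range is limited). The gripper opens to 88 mm and grips with 3 to 60 N. Pads are 19 mm wide; open, the fingers measure 130 mm over their backs; the gripper's body (78 mm by 193 mm) begins 47 mm behind the grasp point.
Start: joints at [91.049, 20.546, 0.682, 0, -70.136, -16.507], TCP at [0.18, 0.651, 0.252] pointing down, gripper open.
Joint ranges: [-176.03, 176.03], [-82.01, 121.73], [-58.28, 71.71], [-173.87, 95.51], [-174.79, -0.11], [-173.66, 173.66]. Speed limits (degrees/s): [136.94, 136.94, 172.46, 180, 180, 180].

### API

Orientations are given as [roll, pitch, yaw] about the fixed x, y, z axes, in that order (R = Rz(yaw) Ry(pitch) Rx(roll)).
In Python, from plant import ctrl, viewer gives the robot as it stands (ctrl), with the cameras (viewer).
- The arm moves only by the tool drive_effector, called as name(argument=value, ...), one argument or row to a line, values as JSON. Schema: {"type":"object","properties":{"plan":{"type":"array","items":{"type":"object","properties":{"d":{"type":"array","items":{"type":"number"},"minItems":3,"maxItems":3},"rz":{"type":"number"},"jaw":{"type":"number"}},"additionalProperties":false,"required":["jaw"]},"minItems":1,"maxItems":8},"only":{"type":"string"},"quiet":{"type":"boolean"},"lines":{"type":"string"}},"required":["plan"],"additionalProperties":false}. plan is a list of rows, 1 to 8 of them, each an object with the fields d (a list: dx, dy, dz in fractions of the full range, 1 being 0.8 m), rz (a turn about the tool's z in a scale on which 1.0 is 120 degrees), jaw (the finger opening in m); a field left out counts as zero (the opening has to be given); each row is the pose to reach, as a shift and turn from the pose commanded when the call began, along the tool's axes at that moment; what a row does not reach only later rows make up. A row lasts 1/8 s, in which the tool goes at most 0.0625 m and 10.7 degrees, less where a joint would pass 70% of its speed; a pose out of reach is approached as far as the arm can. The fingers move at their own pace and stop on an object; the grip force is fixed at half the most. Time passes only in rows, so rows that do not move let the fingers close. The tool returns the time, the measured TCP pose, the force, the opening and the grip force at its end. only (a regular expression) keeps the lines of the reply that match it, lines (a string "A,B") keeps lines A to B, and quiet returns only ok. A shift or turn number past 1, either way, is cut back to 1. Input that does not fit is refused with a message, and nothing moves.
- ctrl.get_obs(): the state, without advancing time (a new reading comes with each control period).
- viewer.snapshot(name): name is "side" or "top" or "wrist"; returns a dict with "frame" (420x560x3 uint8, red, green, blue), "z_map" (420x560 float32, m along the optical axis (not along the pixel's ray), 0 where there is no reading), "fovy" (degrees; the focal length in pixels is half the picture's height over the tangent of half this angle, whatever the lens; pixels are square), "cx", "cy" (the principal point, pixels), "R" (3x3) and "t" (3): a world point X has camera coordinates R X + t; the wrist camera has in their place "T_tool_cam" (4x4, takes a point from camera to tool coordinates, whose origin is the TCP and whose axes are the flange's). Camera axes: x right, y down, z forward; pixel columns grow to the right and rows downward; lengths in m; the calibration is good to about 2 mm. A picture is of the moment at which its call begins: read the wrist's pose just before it.
- ctrl.close_job(): hands the job in; it is judged then, once.
The state is a dict: "clock": time; "joint_pos": joint angles; "qvel": joint speeds; "tau": joint torques, N m; "tool_pos": TCP position; "orientation": TCP orientation; "force": force on the tool from outside, world axes, zero at the start; "moment": the same for the moment, N m; "opening": finger opening in m; "gripper_force": force on a finger pad.
Only numpy, scipy, OpenCV 4.12 (cv2) and the standard library are available. Lean on these libraries where they do the work, as an engineer would, in place of code of your own. Each camera call takes 0.05 s, during which the arm holds its last target. There are 200 camera calls.

### The job

By pushing with the fingertips, swing the upright post of the eccentric cam plate round until the cam's low point faces the follower roller (post straight ahead, over the black index line), and only then push the shuttle forward by its heel until it is fully home with its crucible in the dock. Do not touch the crucible: it rides along upright in its seat; leave everything else standing where it is.

Things in the scene. Friction and masses are not known exactly. Their poses are not given: they have to be found in the camera images.
- fixture: loading fixture, fixed: aluminium plate 260 x 270 mm, top z = 0.012, origin on the table. Its x is the shuttle's forward direction (away from the robot, yaw within 0.3 rad), y left. Plate spans x -0.135..0.125, y -0.130..0.140. Shuttle lane along y = -0.060; cam pivot at (0.030, 0.070); black index line ahead of it at x 0.089..0.119, y 0.070
- dock (a point): middle of the open-topped dock where the crucible ends up, on the base plate (z = 0.012): a U of three white refractory walls, tops at z = 0.055, open towards the shuttle. From here side walls x -0.005..0.040, y 36..52 mm to either side; end wall x 0.040..0.055. Axes as the fixture's
- pivot (a point): the cam's upright axis, at the cam plate's top face (z = 0.032); axes as the fixture's. Cam: dark steel round plate 72 mm across, 16 mm thick, turning about this axis 18 mm off its centre, so its edge is 54 mm from the axis at the high point, 18 mm on the other side, the low point
- cam (a joint): cam angle, rad, counter-clockwise from above. 0: high point and post face the follower roller, straight back along fixture -x. +3.14 and -3.14 (the same place): low point faces the roller, post straight ahead (+x) towards the index line. Turns either way, stops at +-3.45; starts at -1.2 to 1.2. Stiff, 0.35 N m (8 N at the post); stays where left
- post_top (a point): centre of the top of the cam's upright steel post: 12 mm across, 42 mm from the pivot on the cam's high side, from z = 0.032 up to 0.085; swings with the cam. Fingertips at z = 0.045 to 0.06 push it sideways, clear above roller and arm
- shuttle (a joint): forward travel of the shuttle (follower slide), m: 0 back (start), 0.060 home at its end stop. 3 N friction, stays where left. Carriage plate 100 x 64 mm, top z = 0.026; its side arm carries the follower roller (20 mm across, top z = 0.032) in line with the pivot, roller front 80 mm behind the pivot at 0 and 20 mm when home: the cam blocks it unless near its low point
- heel_top (a point): middle of the top edge of the rear (-x) face of the heel, the upright steel plate at the shuttle's back where it is pushed: 70 mm wide (y), 10 mm thick, top z = 0.085; nothing stands behind it. Axes as the fixture's; moves with the shuttle
- seat (a point): centre of the crucible's seat on the shuttle (z = 0.026), a 50 mm square inside a 3 mm high lip, 80 mm ahead of the heel's rear face
- crucible: the loaded crucible: open white ceramic cup 48 mm across, 45 mm tall, loose in the shuttle's seat, top z = 0.071; origin at the centre of its underside
- spare_crucible: bystander: open white ceramic crucible 44 mm across, 42 mm tall, standing on the fixture's base plate near its corner on the robot's side and the cam's side; origin at the centre of its underside
- crucible_lid: bystander: white ceramic lid 48 mm across, 18 mm tall with knob, lying on the base plate beyond the dock; origin at the centre of its underside
- tongs: bystander: steel crucible tongs 200 mm long, about 40 mm wide and 9 mm high, lying on the table beside the fixture on the lane's side; origin at the rivet, x along them
- brush: bystander: flat brush with wooden handle, about 200 mm long lying on the table beside the fixture on the cam's side; x along it
- bottle_a: bystander: amber bottle 68 mm across, 140 mm tall, on the table well clear of the fixture (to its left, right or beyond it); origin at the centre of its underside
- bottle_b: bystander: amber bottle 52 mm across, 110 mm tall, on the table well clear of the fixture (to its left, right or beyond it); origin at the centre of its underside
- beaker: bystander: glass beaker 70 mm across, 90 mm tall, on the table well clear of the fixture (to its left, right or beyond it); origin at the centre of its underside

How it is judged:
By the outcome, as a careful person would: the job done as asked, in the order asked, and still so for the second after the job is handed in, with the robot touching nothing.
It also fails if it takes over 51 s, if anything falls off the work surface, if the arm or the gripper's body presses on something with over 40 N, if the wrist force passes 120 N, or if a joint passes its speed limit or range.

## Working session

There is one attempt and no reset: what is moved stays moved. The work goes in short steps, Python scripts to look and compute and a tool call to move; the robot and the scene stay as the last step left them, time stands still between calls to the robot, and variables do not carry over. Pictures are saved under pics/ and viewed, at most 10 in all, crops included, and the job is handed in when it is done.

```bash
ls; mkdir -p pics; python3 - <<'E'
from plant import ctrl, viewer
import cv2,numpy as np
o=ctrl.get_obs();print(o['clock'],o['tool_pos'],o['orientation'],o['opening'])
for n in("top","side"):
    s=viewer.snapshot(n);cv2.imwrite(f"pics/{n}0.png",s['frame'][:,:,::-1]);np.savez(f"{n}0.npz",**s)
    print(n,s['fovy'],s['cx'],s['cy'],s['R'],s['t'])
E
```

```text
pics
plant.py
0.0 [0.17980632 0.65013243 0.25063883] [ 1.79905180e+02 -7.14255832e-03 -1.54671939e+01] 0.08726483606992416
top 52.41475530041631 287.1547821938995 209.8006223709468 [[-3.01990492e-03 -9.99995095e-01 -8.30366208e-04]
 [-9.73693840e-01  3.12966779e-03 -2.27838781e-01]
 [ 2.27840263e-01  1.20471007e-04 -9.73698516e-01]] [-6.33851401e-04  6.39782701e-01  1.08954471e+00]
side 56.557677851576685 283.6112807521589 202.0215319625703 [[ 0.71316819 -0.70087046 -0.01310468]
 [-0.43694583 -0.42983888 -0.79013725]
 [ 0.54815095  0.56922679 -0.61278985]] [-0.44186322  0.3542919   0.772965  ]
```

View pics/top0.png

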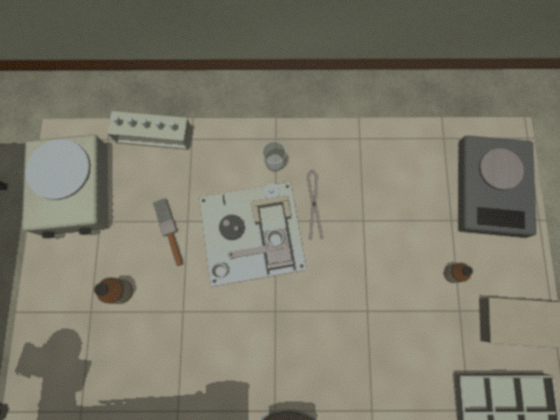

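View pics/side0.png

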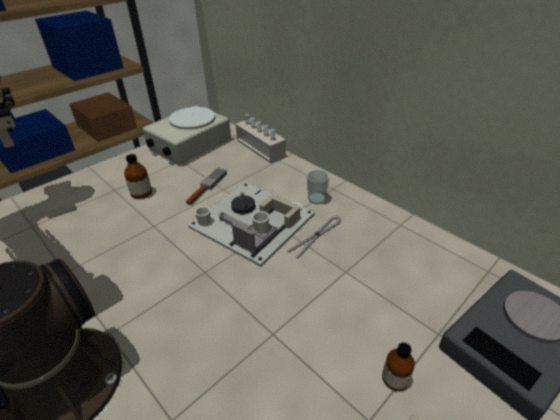

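The top view shows the plate with corners at roughly (201,196), (291,184), (304,270) and (211,284). The cam is at about (232,227), the shuttle heel and crucible at about (276,240), and the black index line at about (224,198). Next I'll measure these and enlarge the view.

```bash
cat > h.py <<'E'
import numpy as np,cv2
def cam(s):
    f=210/np.tan(np.radians(float(s['fovy'])/2)); return f,float(s['cx']),float(s['cy']),np.array(s['R']),np.array(s['t'])
def cast(s,u,v,z):
    f,cx,cy,R,t=cam(s); d=R.T@np.array([(u-cx)/f,(v-cy)/f,1]); c=-R.T@t
    return c+d*(z-c[2])/d[2]
def proj(s,X):
    f,cx,cy,R,t=cam(s); p=R@np.asarray(X)+t; return p[0]/p[2]*f+cx,p[1]/p[2]*f+cy
E
python3 - <<'E'
import numpy as np,cv2
from h import *
s=np.load('top0.npz')
im=s['frame'][:,:,::-1]
c=im[175:295,150:330]; cv2.imwrite('pics/topz.png',cv2.resize(c,None,fx=4.4,fy=4.4,interpolation=cv2.INTER_CUBIC))
s2=np.load('side0.npz');c=s2['frame'][175:270,180:325,::-1]; cv2.imwrite('pics/sidez.png',cv2.resize(c,None,fx=5.5,fy=5.5,interpolation=cv2.INTER_CUBIC))
for uv in [(201,196),(291,184),(304,270),(211,284)]: print(uv,cast(s,*uv,.012).round(4), im[uv[1],uv[0]])
E
```

```text
(201, 196) [0.6961 0.247  0.012 ] [136 153 154]
(291, 184) [ 0.7315 -0.0141  0.012 ] [129 146 146]
(304, 270) [ 0.482 -0.049  0.012] [135 147 147]
(211, 284) [0.4443 0.2085 0.012 ] [153 159 153]
```

View pics/topz.png

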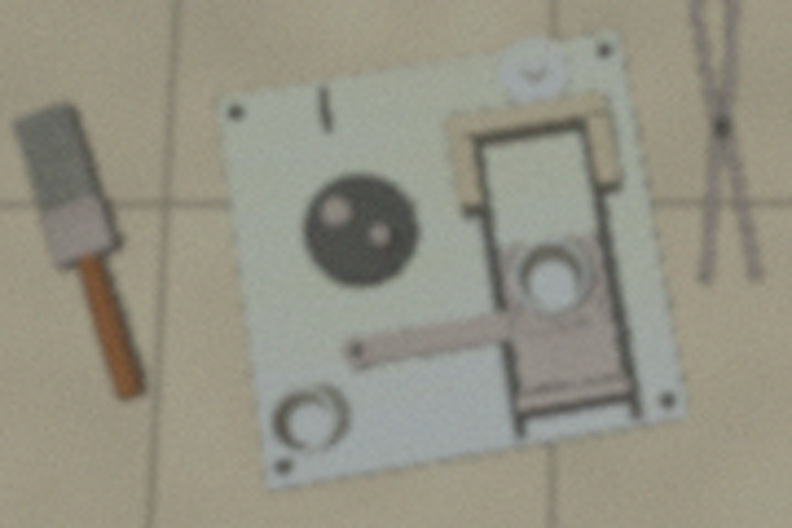

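View pics/sidez.png

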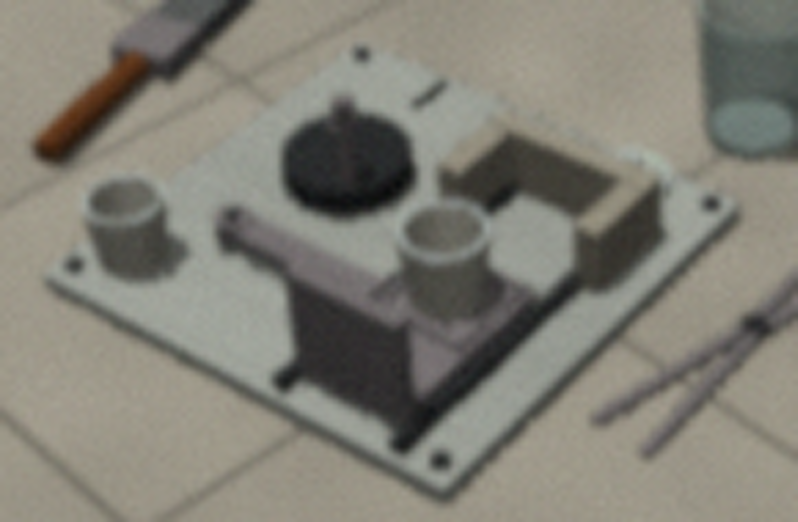

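The enlarged top view puts the plate corners at zoom positions (219,99), (617,31), (687,413) and (268,488). The cam centre is at (361,230), with bright spots at (335,210) and (380,233): one is the post top, the other the pivot.

```bash
cat >> h.py <<'E'
def fit(P,Q): # 2D rigid: Q = R P + t
    P,Q=np.array(P),np.array(Q);p,q=P-P.mean(0),Q-Q.mean(0)
    th=np.arctan2((p[:,0]*q[:,1]-p[:,1]*q[:,0]).sum(),(p*q).sum())
    R=np.array([[np.cos(th),-np.sin(th)],[np.sin(th),np.cos(th)]]);t=Q.mean(0)-R@P.mean(0)
    return th,R,t,Q-(P@R.T+t)
E
python3 - <<'E'
from h import *
s=np.load('top0.npz');s2=np.load('side0.npz')
zt=lambda x,y:((x+.5)/4.4-.5+150,(y+.5)/4.4-.5+175)
zs=lambda x,y:((x+.5)/5.5-.5+180,(y+.5)/5.5-.5+175)
F=[(.125,.14),(.125,-.13),(-.135,-.13),(-.135,.14)]
W=[cast(s,*zt(*p),.012)[:2] for p in [(219,99),(617,31),(687,413),(268,488)]]
th,R,t,e=fit(F,W);print('top',th,t,(e*1000).round(1).tolist())
W2=[cast(s2,*zs(*p),.012)[:2] for p in [(362,40),(740,207),(444,490),(45,278)]]
th2,R2,t2,e2=fit(F,W2);print('side',th2,t2,(e2*1000).round(1).tolist())
f=lambda u,v,z,ss=s:(R.T@(cast(ss,u,v,z)[:2]-t)).round(4)
print('cam centre',f(*zt(361,230),.032))
for p in [(335,210),(380,233)]: print(p,'as post',f(*zt(*p),.085),'as pivot',f(*zt(*p),.032))
print('heel top',f(*zt(578,382),.085), 'side post top',(R2.T@(cast(s2,*zs(344,100),.085)[:2]-t2)).round(4))
# pivot and post zoom positions
g=lambda x,y:R@np.array([x,y])+t
print('pivot',g(.03,.07),'heel0',g(-.1,-.06))
E
```

```text
top 0.16999579108501633 [0.59522909 0.09504137] [[-1.9, -2.7], [-1.8, 1.2], [2.0, 2.0], [1.7, -0.5]]
side 0.16986375281561497 [0.5915424  0.09338175] [[1.0, 1.1], [-3.4, -0.2], [1.7, 2.6], [0.6, -3.4]]
cam centre [0.0154 0.0562]
(335, 210) as post [0.0192 0.0648] as pivot [0.0311 0.0707]
(380, 233) as post [0.0003 0.0399] as pivot [0.0114 0.0445]
heel top [-0.1095 -0.0634] side post top [0.0015 0.0408]
pivot [0.61295418 0.1691077 ] heel0 [0.50682123 0.01898842]
```

The post is at about (0.000, 0.040) in the fixture, so the cam stands at about +0.79 rad. The shortest way is counter-clockwise by about 135°. I'll work out the approach waypoints next.

```bash
cat >> h.py <<'E'
TH=0.170; T=np.array([.5934,.0942])
from scipy.spatial.transform import Rotation as Ro
def fw(x,y): return Ro.from_euler('z',TH).as_matrix()[:2,:2]@np.array([x,y])+T
def delta(o,P,yaw=None):
    "row for world TCP target P, yaw deg"
    R=Ro.from_euler('xyz',o['orientation'],degrees=True).as_matrix()
    d=R.T@(np.array(P)-o['tool_pos']); y=o['orientation'][2]
    tw=0 if yaw is None else -((yaw-y+180)%360-180)
    return (*d.round(4),round(tw,1))
def block(a,gap,z,back=15.5e-3,r=.042):
    "TCP for post at fixture angle a deg, block behind it by back+gap"
    c,s=np.cos(np.radians(a)),np.sin(np.radians(a)); b=back+gap
    return [*fw(.03+r*c+b*s,.07+r*s-b*c),z]
E
python3 - <<'E'
from plant import ctrl, viewer
from h import *
o=ctrl.get_obs(); P=block(225,.012,.25);print(P,delta(o,P,-35.3))
E
```

```text
[np.float64(0.5644239131616351), np.float64(0.1498468718633756), 0.25] (np.float64(0.5041), np.float64(0.3797), np.float64(0.0013), np.float64(19.8))
```

Units first: shifts go in shares of 0.8 m and turns go in shares of 120 degrees. So 0.5041 m / 0.8 = 0.6301, 0.3797 m / 0.8 = 0.4746, 20 degrees / 120 = 0.1667.

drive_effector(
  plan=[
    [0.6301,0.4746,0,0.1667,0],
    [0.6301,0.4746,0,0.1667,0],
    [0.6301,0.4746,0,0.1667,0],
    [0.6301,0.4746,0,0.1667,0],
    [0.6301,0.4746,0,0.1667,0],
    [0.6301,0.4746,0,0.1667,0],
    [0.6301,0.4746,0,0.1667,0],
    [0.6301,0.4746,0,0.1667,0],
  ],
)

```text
refused: plan[0]: [0.6301, 0.4746, 0, 0.1667, 0] is not of type 'object' (schema: type "object"). Nothing was moved.
```

The call was refused and nothing moved: it wants a list of objects, one for each row. Same move again in that form.

drive_effector(
  plan=[
    {"d": [0.6301,0.4746,0],"rz": 0.1667,"jaw": 0},
    {"d": [0.6301,0.4746,0],"rz": 0.1667,"jaw": 0},
    {"d": [0.6301,0.4746,0],"rz": 0.1667,"jaw": 0},
    {"d": [0.6301,0.4746,0],"rz": 0.1667,"jaw": 0},
    {"d": [0.6301,0.4746,0],"rz": 0.1667,"jaw": 0},
    {"d": [0.6301,0.4746,0],"rz": 0.1667,"jaw": 0},
    {"d": [0.6301,0.4746,0],"rz": 0.1667,"jaw": 0},
    {"d": [0.6301,0.4746,0],"rz": 0.1667,"jaw": 0},
  ],
)

```text
clock: 1.1
tool_pos: [0.4854, 0.2523, 0.2516]
orientation: [-180.0, 0.0, -35.4]
force: [1.1, 0.5, 0.4]
opening: 0.0132
gripper_force: 0.0
```

```bash
python3 - <<'E'
from plant import ctrl, viewer
from h import *
o=ctrl.get_obs();print(o['clock'],o['joint_pos'],o['tool_pos'],o['opening']); P=block(225,.012,.25);print(delta(o,P,-35.3))
E
```

```text
1.1 [ 4.79856839e+01  8.52064901e+00 -1.55587952e+01 -5.36689126e-03
 -6.59195721e+01  6.57621021e+00] [0.48543372 0.25234196 0.25155229] 0.013172456964282661
(np.float64(0.1238), np.float64(0.0377), np.float64(0.0015), np.float64(-0.1))
```

To row units: 0.124 m / 0.8 = 0.155, 0.038 m / 0.8 = 0.0475.

drive_effector(
  plan=[
    {"d": [0.155,0.0475,0],"jaw": 0},
    {"d": [0.155,0.0475,0],"jaw": 0},
    {"d": [0.155,0.0475,0],"jaw": 0},
    {"d": [0.155,0.0475,0],"jaw": 0},
    {"d": [0.155,0.0475,0],"jaw": 0},
  ],
)

```text
clock: 1.72
tool_pos: [0.563, 0.1522, 0.2515]
orientation: [180.0, 0.0, -35.4]
force: [-0.5, 0.2, 1.1]
opening: 0.0001
gripper_force: 0.0
```

```bash
python3 - <<'E'
from plant import ctrl, viewer
from h import *
o=ctrl.get_obs();s=viewer.snapshot('wrist');cv2.imwrite('pics/w1.png',s['frame'][:,:,::-1])
np.savez('w1.npz',p=o['tool_pos'],e=o['orientation'],**s)
print(o['clock'],o['joint_pos'].round(1) if hasattr(o['joint_pos'],'round') else o['joint_pos'],s['T_tool_cam'],s['fovy'],s['cx'],s['cy'])
P=block(225,.012,.075);print(o['tool_pos'],delta(o,P,-35.3))
E
```

```text
1.725 [ 34.3  12.  -11.2  -0.  -66.8  20.3] [[ 6.26444763e-04 -9.61148903e-01 -2.76029698e-01  7.50383386e-02]
 [ 9.99999681e-01  4.65362800e-04  6.49066458e-04 -6.62991332e-04]
 [-4.95395561e-04 -2.76030017e-01  9.61148888e-01 -1.32768089e-01]
 [ 0.00000000e+00  0.00000000e+00  0.00000000e+00  1.00000000e+00]] 62.67140844845872 280.8604361600306 211.85091990613927
[0.56303616 0.1521714  0.25152893] (np.float64(0.0025), np.float64(0.0011), np.float64(0.1765), np.float64(-0.1))
```

View pics/w1.png

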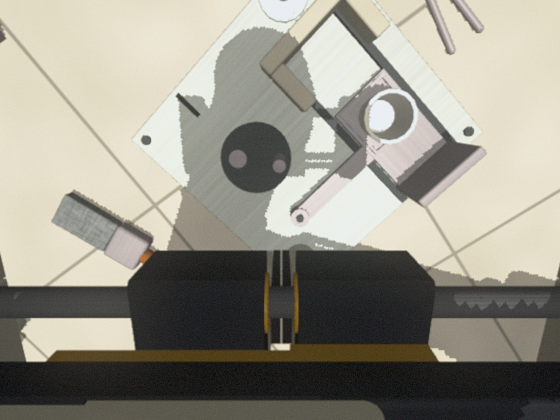

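The wrist view shows the pivot hub at (238,158), the post top at (280,163), the index line from (179,95) to (199,115), the heel's top corners at (421,204) and (485,151), and the plate's left corner at (133,139).

```bash
cat >> h.py <<'E'
def wcast(s,u,v,z):
    f=210/np.tan(np.radians(float(s['fovy'])/2)); M=np.array(s['T_tool_cam'])
    R=Ro.from_euler('xyz',s['e'],degrees=True).as_matrix()
    c=R@M[:3,3]+s['p']; d=R@M[:3,:3]@np.array([(u-float(s['cx']))/f,(v-float(s['cy']))/f,1])
    return (c+d*(z-c[2])/d[2])[:2]
E
python3 - <<'E'
from h import *
s=np.load('w1.npz')
R=Ro.from_euler('z',TH).as_matrix()[:2,:2]
for n,u,v,z,F in [('pivot',238,158,.034,(.03,.07)),('post',280,163,.085,None),('line far',179,95,.012,(.119,.07)),('line near',199,115,.012,(.089,.07)),('corner',133,139,.012,(.125,.14)),('heel L',421,204,.085,(-.1,-.025-0)),('heel R',485,151,.085,(-.1,-.095))]:
    w=wcast(s,u,v,z); print(n,w.round(4),'fix',(R.T@(w-T)).round(4),F)
E
```

```text
pivot [0.6137 0.1699] fix [0.0328 0.0712] (0.03, 0.07)
post [0.5908 0.134 ] fix [0.0041 0.0396] None
line far [0.699 0.184] fix [0.1193 0.0706] (0.119, 0.07)
line near [0.6719 0.1798] fix [0.0918 0.0711] (0.089, 0.07)
corner [0.6933 0.2522] fix [0.1252 0.1388] (0.125, 0.14)
heel L [0.4876 0.0521] fix [-0.1114 -0.0236] (-0.1, -0.025)
heel R [ 0.4972 -0.0157] fix [-0.1134 -0.092 ] (-0.1, -0.095)
```

To row units: 0.176 m / 0.8 = 0.22, 0.06 m / 0.8 = 0.075.

```bash
sed -i 's/T=np.array(\[.5934,.0942\])/T=np.array([.5945,.0952])/' h.py
```

drive_effector(
  plan=[
    {"d": [0.0038,0.0013,0.075],"jaw": 0},
    {"d": [0.0038,0.0013,0.15],"jaw": 0},
    {"d": [0.0038,0.0013,0.2],"jaw": 0},
    {"d": [0.0038,0.0013,0.22],"jaw": 0},
    {"d": [0.0038,0.0013,0.22],"jaw": 0},
  ],
)

```text
clock: 2.4
tool_pos: [0.5653, 0.1494, 0.0755]
orientation: [179.9, 0.0, -35.4]
force: [-0.0, 0.7, -0.7]
opening: 0.0002
gripper_force: 0.0
```

```bash
python3 - <<'E'
from plant import ctrl, viewer
from h import *
o=ctrl.get_obs();print(o['tool_pos'],o['orientation'])
for a in range(228,361,12):
    print(a,[float(x) for x in delta(o,block(a,0,.075),a-360+90+9.74)])
E
```

```text
[0.56528697 0.1494048  0.07545906] [ 1.79941811e+02  9.73275478e-03 -3.53746018e+01]
228 [0.0136, -0.0006, 0.0005, -3.1]
240 [0.0228, 0.0012, 0.0005, -15.1]
252 [0.0321, 0.0011, 0.0005, -27.1]
264 [0.0412, -0.001, 0.0005, -39.1]
276 [0.0497, -0.0049, 0.0004, -51.1]
288 [0.0572, -0.0106, 0.0004, -63.1]
300 [0.0634, -0.0176, 0.0004, -75.1]
312 [0.0679, -0.0258, 0.0004, -87.1]
324 [0.0707, -0.0347, 0.0004, -99.1]
336 [0.0715, -0.044, 0.0004, -111.1]
348 [0.0704, -0.0533, 0.0004, -123.1]
360 [0.0674, -0.0622, 0.0004, -135.1]
```

To row units: 0.0497 m / 0.8 = 0.0621, 0.0425 m / 0.8 = 0.0531, -51 degrees / 120 = -0.425.

drive_effector(
  plan=[
    {"d": [0.0088,0,0],"rz": -0.0167,"jaw": 0},
    {"d": [0.017,-0.0008,0],"rz": -0.025,"jaw": 0},
    {"d": [0.0263,0.0013,0],"rz": -0.1083,"jaw": 0},
    {"d": [0.0363,0.0013,0],"rz": -0.1917,"jaw": 0},
    {"d": [0.045,0,0],"rz": -0.275,"jaw": 0},
    {"d": [0.0531,-0.0019,0],"rz": -0.35,"jaw": 0},
    {"d": [0.0621,-0.0063,0],"rz": -0.425,"jaw": 0},
    {"d": [0.0621,-0.0063,0],"rz": -0.425,"jaw": 0},
  ],
)

```text
clock: 3.4
tool_pos: [0.6086, 0.1245, 0.0774]
orientation: [-179.9, -0.0, 15.7]
force: [-7.1, 2.8, 4.4]
opening: 0.0003
gripper_force: 3.5
```

```bash
python3 - <<'E'
from plant import ctrl, viewer
from h import *
o=ctrl.get_obs();print(o['tool_pos'],o['orientation'],o['force'],o['joint_pos'][5])
for a in range(276,367,10):
    print(a,[float(x) for x in delta(o,block(a,0,.075),a-360+90+9.74)])
s=viewer.snapshot('wrist');cv2.imwrite('pics/w2.png',s['frame'][:,:,::-1])
np.savez('w2.npz',p=o['tool_pos'],e=o['orientation'],**s)
E
```

```text
[0.60858046 0.12447437 0.07741094] [-1.79949074e+02 -1.13470960e-02  1.56621334e+01] [-7.10944052  2.82830259  4.41083503] 76.18900059580021
276 [0.0002, -0.0001, 0.0024, -0.1]
286 [0.0077, 0.0019, 0.0024, -10.1]
296 [0.0155, 0.0026, 0.0024, -20.1]
306 [0.0232, 0.002, 0.0024, -30.1]
316 [0.0308, -0.0, 0.0024, -40.1]
326 [0.0379, -0.0033, 0.0024, -50.1]
336 [0.0443, -0.0078, 0.0024, -60.1]
346 [0.0498, -0.0133, 0.0024, -70.1]
356 [0.0543, -0.0196, 0.0024, -80.1]
366 [0.0576, -0.0267, 0.0024, -90.1]
```

View pics/w2.png

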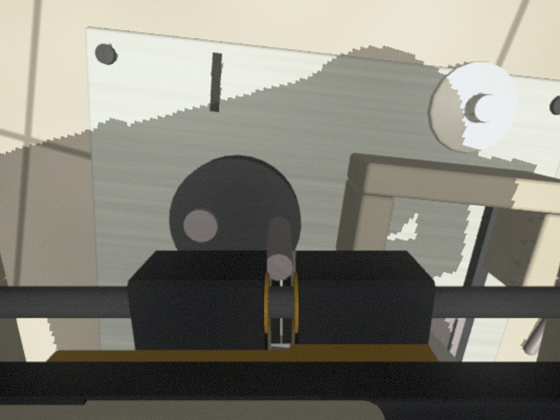

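The post is centred on the fingertip face at (279,265) and pointing sideways, so the push is working. I'll continue the arc.

To row units: 0.0498 m / 0.8 = 0.0623, 0.0443 m / 0.8 = 0.0554, -70 degrees / 120 = -0.5833.

drive_effector(
  plan=[
    {"d": [0.0096,0.0025,0.0013],"rz": -0.0833,"jaw": 0},
    {"d": [0.0194,0.0033,0.0013],"rz": -0.1667,"jaw": 0},
    {"d": [0.029,0.0025,0.0013],"rz": -0.25,"jaw": 0},
    {"d": [0.0385,0,0.0013],"rz": -0.3333,"jaw": 0},
    {"d": [0.0474,-0.0041,0.0013],"rz": -0.4167,"jaw": 0},
    {"d": [0.0554,-0.0098,0.0013],"rz": -0.5,"jaw": 0},
    {"d": [0.0623,-0.0166,0.0013],"rz": -0.5833,"jaw": 0},
    {"d": [0.0623,-0.0166,0.0013],"rz": -0.5833,"jaw": 0},
  ],
)

```text
clock: 4.45
tool_pos: [0.6542, 0.1487, 0.0766]
orientation: [179.9, 0.1, 85.7]
force: [1.5, -8.1, 0.8]
opening: 0.0002
gripper_force: 4.0
```

```bash
python3 - <<'E'
from plant import ctrl, viewer
from h import *
o=ctrl.get_obs();print(o['tool_pos'],o['orientation'],o['force'],o['joint_pos'][5])
for a in range(346,367,2):
    print(a,[float(x) for x in delta(o,block(a,0,.076),a-360+90+9.74)])
s=viewer.snapshot('wrist');cv2.imwrite('pics/w3.png',s['frame'][:,:,::-1])
np.savez('w3.npz',p=o['tool_pos'],e=o['orientation'],**s)
E
```

```text
[0.65416267 0.1487377  0.07657973] [1.79927108e+02 7.76510635e-02 8.56748825e+01] [ 1.46256822 -8.05780609  0.8419867 ] 146.10658141580362
346 [0.0019, -0.0013, 0.0006, -0.1]
348 [0.0033, -0.0008, 0.0006, -2.1]
350 [0.0048, -0.0004, 0.0006, -4.1]
352 [0.0063, 0.0, 0.0006, -6.1]
354 [0.0079, 0.0004, 0.0006, -8.1]
356 [0.0094, 0.0007, 0.0006, -10.1]
358 [0.0109, 0.0009, 0.0006, -12.1]
360 [0.0125, 0.0011, 0.0006, -14.1]
362 [0.014, 0.0013, 0.0006, -16.1]
364 [0.0156, 0.0014, 0.0006, -18.1]
366 [0.0172, 0.0014, 0.0006, -20.1]
```

View pics/w3.png

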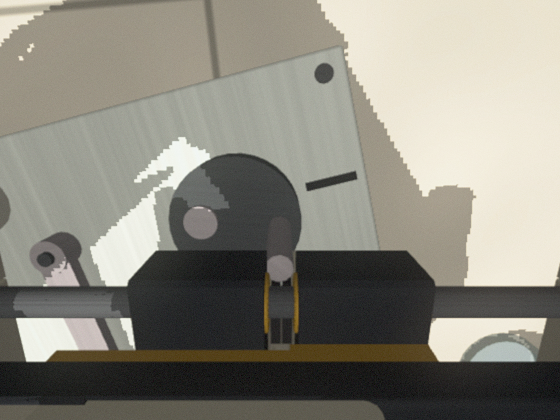

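The wrist view has the pivot at (200,222), the post top at (280,267), and the index line from (306,187) to (357,175). I'll compute the remaining angle from these.

```bash
python3 - <<'E'
from h import *
s=np.load('w3.npz')
p=wcast(s,200,222,.034);q=wcast(s,280,267,.085);a=wcast(s,306,187,.012);b=wcast(s,357,175,.012)
ang=lambda v:np.degrees(np.arctan2(v[1],v[0]))
print(p,q,np.linalg.norm(q-p),'post',ang(q-p),'line',ang(b-a),ang(b-p),'TH',np.degrees(TH))
E
```

```text
[0.61345045 0.17045916] [0.65590676 0.16505238] 0.04279920050760202 post -7.257510676104158 line 9.255214570925238 9.521114285086968 TH 9.740282517223996
```

To row units: 0.012 m / 0.8 = 0.015, 0.0025 m / 0.8 = 0.0031, -14 degrees / 120 = -0.1167.

drive_effector(
  plan=[
    {"d": [0.0075,0.0015,0],"rz": -0.0583,"jaw": 0},
    {"d": [0.015,0.0031,0],"rz": -0.1167,"jaw": 0},
    {"d": [0.015,0.0031,0],"rz": -0.1167,"jaw": 0},
  ],
)

```text
clock: 4.88
tool_pos: [0.6581, 0.1606, 0.0766]
orientation: [179.9, 0.1, 99.6]
force: [3.3, -7.3, -0.4]
opening: 0.0004
gripper_force: 4.0
```

```bash
python3 - <<'E'
from plant import ctrl, viewer
from h import *
o=ctrl.get_obs();print(o['tool_pos'],o['orientation'],o['force'],o['joint_pos'][5])
s=viewer.snapshot('wrist');cv2.imwrite('pics/w4.png',s['frame'][150:,:,::-1])
np.savez('w4.npz',p=o['tool_pos'],e=o['orientation'],**s)
p=np.array([.61345,.17046])
# post-top blob: colour lighter than cam, near column 280
g=cv2.cvtColor(s['frame'],cv2.COLOR_RGB2GRAY)
print(g[245:285:2,280], g[267,262:300:2])
E
```

```text
[0.6581336  0.16062643 0.07662907] [1.79882051e+02 8.12757318e-02 9.96332629e+01] [ 3.28066113 -7.2749258  -0.38108284] 159.30977529546055
[ 72  71  74  75  70 110 125 127 124 125 126 123 120 119 119 122 122 119
 105 101] [ 26  26  43 127 124 125 116 121 125 123 124 124 120 122 122 112  91  39
  34]
```

View pics/w4.png

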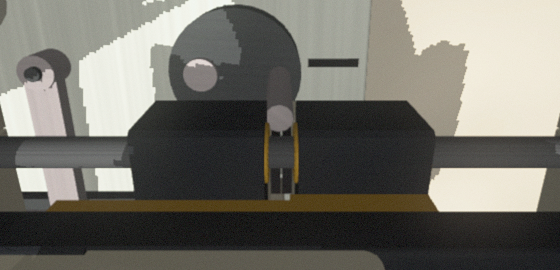

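In this crop (rows offset by 150), the pivot is at (200,225), the post top at (280,267) and the line from (308,212) to (358,213).

```bash
python3 - <<'E'
from h import *
s=np.load('w4.npz')
p=wcast(s,200,224,.034);q=wcast(s,280,267,.085);a=wcast(s,308,212,.012);b=wcast(s,358,213,.012)
ang=lambda v:np.degrees(np.arctan2(v[1],v[0]))
print(p,q,np.linalg.norm(q-p),'post',ang(q-p),'line',ang(b-a),ang(b-p),'TH',np.degrees(TH))
E
```

```text
[0.61358738 0.170576  ] [0.65594662 0.1766634 ] 0.04279441082897468 post 8.177920221888677 line 8.45192377890883 9.44600943624028 TH 9.740282517223996
```

To row units: -0.1 m / 0.8 = -0.125, -0.05 m / 0.8 = -0.0625, 35 degrees / 120 = 0.2917.

drive_effector(
  plan=[
    {"d": [0.0013,0,0],"jaw": 0},
    {"d": [0.0013,0,0],"jaw": 0},
    {"d": [-0.015,0,0],"jaw": 0},
    {"d": [-0.0188,0,-0.0625],"rz": 0.0417,"jaw": 0},
    {"d": [-0.0188,0,-0.125],"rz": 0.125,"jaw": 0},
    {"d": [-0.0188,0,-0.125],"rz": 0.2083,"jaw": 0},
    {"d": [-0.0188,0,-0.125],"rz": 0.2917,"jaw": 0},
  ],
)

```text
clock: 5.8
tool_pos: [0.6598, 0.1471, 0.177]
orientation: [179.9, -0.2, 64.2]
force: [-0.2, -0.1, -1.5]
opening: 0.0002
gripper_force: 0.0
```

```bash
python3 - <<'E'
from plant import ctrl, viewer
from h import *
o=ctrl.get_obs();print(o['tool_pos'],o['orientation'],o['force'])
P=[*fw(-.113-.0095-.015,-.06),.17];print(P,delta(o,P,9.74))
E
```

```text
[0.65980203 0.14710767 0.17698194] [179.8949715   -0.1819542   64.20225778] [-0.18491345 -0.07884817 -1.4506599 ]
[np.float64(0.4691330354939552), np.float64(0.012802340988714411), 0.17] (np.float64(-0.2039), np.float64(-0.1132), np.float64(0.0061), np.float64(54.5))
```

To row units: -0.204 m / 0.8 = -0.255, -0.15 m / 0.8 = -0.1875, 54.5 degrees / 120 = 0.4542.

drive_effector(
  plan=[
    {"d": [-0.0625,-0.035,0],"rz": 0.0833,"jaw": 0},
    {"d": [-0.125,-0.07,0],"rz": 0.1667,"jaw": 0},
    {"d": [-0.1875,-0.105,0],"rz": 0.25,"jaw": 0},
    {"d": [-0.255,-0.1413,0],"rz": 0.3333,"jaw": 0},
    {"d": [-0.255,-0.1413,0],"rz": 0.4167,"jaw": 0},
    {"d": [-0.255,-0.1413,0],"rz": 0.4542,"jaw": 0},
    {"d": [-0.255,-0.1413,0],"rz": 0.4542,"jaw": 0},
  ],
)

```text
clock: 6.68
tool_pos: [0.4698, 0.0114, 0.1757]
orientation: [-180.0, -0.1, 10.1]
force: [0.6, -0.8, 0.0]
opening: 0.0007
gripper_force: 0.0
```

```bash
python3 - <<'E'
from plant import ctrl, viewer
from h import *
o=ctrl.get_obs();print(o['tool_pos'],o['orientation'],o['force'])
P=[*fw(-.113-.0095-.015,-.06),.07];print(P,delta(o,P,9.74))
s=viewer.snapshot('wrist');s2=viewer.snapshot('top');cv2.imwrite('pics/w5.png',np.hstack([cv2.resize(s['frame'],(440,330)),cv2.resize(s2['frame'][175:295,190:310],(330,330))])[:,:,::-1])
np.savez('w5.npz',p=o['tool_pos'],e=o['orientation'],**s)
E
```

```text
[0.4697951  0.01142923 0.1757024 ] [-1.79956995e+02 -1.27571130e-01  1.00703913e+01] [ 0.57519322 -0.84402503  0.03594058]
[np.float64(0.4691330354939552), np.float64(0.012802340988714411), 0.07] (np.float64(-0.0006), np.float64(-0.0014), np.float64(0.1057), np.float64(0.3))
```

View pics/w5.png

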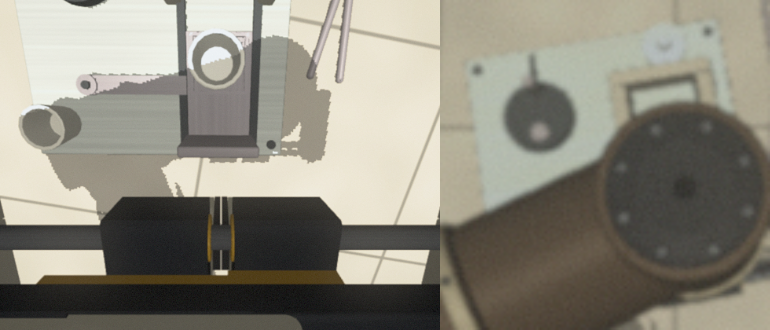

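The fingers (column 221) line up with the heel (columns 178–259, rear edge at row 157). In the top view, the post sits at the index line. Descending behind the heel.

To row units: 0.106 m / 0.8 = 0.1325, 0.09 m / 0.8 = 0.1125, 0.3 degrees / 120 = 0.0025.

drive_effector(
  plan=[
    {"d": [0,-0.0013,0.0625],"rz": 0.0025,"jaw": 0},
    {"d": [0,-0.0013,0.1125],"rz": 0.0025,"jaw": 0},
    {"d": [0,-0.0013,0.1325],"rz": 0.0025,"jaw": 0},
    {"d": [0,-0.0013,0.1325],"rz": 0.0025,"jaw": 0},
  ],
)

```text
clock: 7.28
tool_pos: [0.4686, 0.0122, 0.0675]
orientation: [180.0, 0.2, 9.8]
force: [0.6, 1.1, 1.0]
opening: 0.0001
gripper_force: 0.0
```

drive_effector(
  plan=[
    {"d": [0.005,0,0],"jaw": 0},
    {"d": [0.01,0,0],"jaw": 0},
    {"d": [0.015,0,0],"jaw": 0},
    {"d": [0.0188,0,0],"jaw": 0},
    {"d": [0.0225,0,0],"jaw": 0},
    {"d": [0.0275,0,0],"jaw": 0},
    {"d": [0.0325,0,0],"jaw": 0},
    {"d": [0.0375,0,0],"jaw": 0},
  ],
)

```text
clock: 8.28
tool_pos: [0.4991, 0.0175, 0.0685]
orientation: [180.0, 0.0, 9.7]
force: [-3.5, -1.1, 2.9]
opening: 0.0005
gripper_force: 1.6
```

To row units: 0.037 m / 0.8 = 0.0463, 0.034 m / 0.8 = 0.0425.

drive_effector(
  plan=[
    {"d": [0.0063,0,0],"jaw": 0},
    {"d": [0.0125,0,0],"jaw": 0},
    {"d": [0.0188,0,0],"jaw": 0},
    {"d": [0.025,0,0],"jaw": 0},
    {"d": [0.0313,0,0],"jaw": 0},
    {"d": [0.0375,0,0],"jaw": 0},
    {"d": [0.0425,0,0],"jaw": 0},
    {"d": [0.0463,0,0],"jaw": 0},
  ],
)

```text
clock: 9.28
tool_pos: [0.5355, 0.0238, 0.0685]
orientation: [180.0, 0.0, 9.7]
force: [-3.7, -1.5, 3.5]
opening: 0.0002
gripper_force: 4.9
```

drive_effector(
  plan=[
    {"d": [0.0025,0,0],"jaw": 0},
    {"d": [0.005,0,0],"jaw": 0},
    {"d": [0.0075,0,0],"jaw": 0},
    {"d": [0.0075,0,0],"jaw": 0},
  ],
)

```text
clock: 9.78
tool_pos: [0.5356, 0.0235, 0.0677]
orientation: [180.0, 0.6, 9.7]
force: [-21.6, 0.2, 14.5]
opening: 0.0006
gripper_force: 11.0
```

The shuttle stopped at a force of about 22 N. I'll back off, rise and check whether that is the real end stop.

To row units: -0.15 m / 0.8 = -0.1875, -0.05 m / 0.8 = -0.0625.

drive_effector(
  plan=[
    {"d": [-0.0125,0,0],"jaw": 0},
    {"d": [-0.0375,0,0],"jaw": 0},
    {"d": [-0.0625,0,-0.025],"jaw": 0},
    {"d": [-0.0875,0,-0.0875],"jaw": 0},
    {"d": [-0.0875,0,-0.1625],"jaw": 0},
    {"d": [-0.0875,0,-0.1875],"jaw": 0},
    {"d": [-0.0875,0,-0.1875],"jaw": 0},
  ],
)

```text
clock: 10.65
tool_pos: [0.4741, 0.0139, 0.221]
orientation: [-179.9, -0.4, 9.8]
force: [-0.7, 0.6, 0.0]
opening: 0.0008
gripper_force: 0.0
```

```bash
python3 - <<'E'
from plant import ctrl, viewer
from h import *
o=ctrl.get_obs();print(o['tool_pos'],o['orientation'])
s=viewer.snapshot('wrist')
np.savez('w6.npz',p=o['tool_pos'],e=o['orientation'],**s)
cv2.imwrite('pics/w6.png',cv2.resize(s['frame'][:280,:,::-1],None,fx=1.42,fy=1.42))
E
```

```text
[0.47410903 0.01391826 0.22097872] [-179.90905829   -0.38679277    9.77422949]
```

View pics/w6.png

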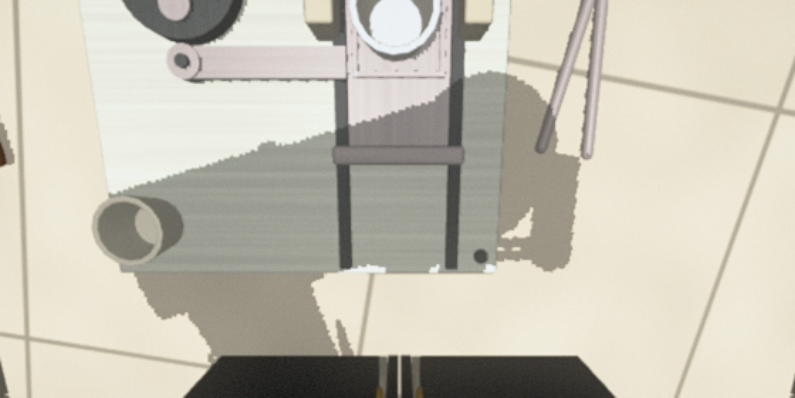

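The roller centre is at (183,61) and the pivot at (175,5), both in zoomed pixels. The heel's rear edge is at row 163 and the plate's rear edge at row 271. I'll measure the travel.

```bash
python3 - <<'E'
from h import *
s=np.load('w6.npz');R=Ro.from_euler('z',TH).as_matrix()[:2,:2]
f=lambda u,v,z:(R.T@(wcast(s,u/1.42,v/1.42,z)-T)).round(4)
print('pivot',f(175,5,.034),'roller c',f(183,61,.032),'roller front',f(182,43,.032),'heel',f(398,163,.085),'plate rear L',f(122,271,.012),'R',f(494,272,.012),'dockwall',f(333,38,.055),'cruc bottom/top edge',f(397,55,.071))
s=np.load('w5.npz'); k=440/560
f=lambda u,v,z:(R.T@(wcast(s,u/k,v/k,z)-T)).round(4)
print('before: heel',f(218,157,.085),'roller',f(87,85,.032),'rear R',f(285,154,.012),'L',f(50,154,.012))
E
```

```text
pivot [0.0306 0.0707] roller c [0.0013 0.0704] roller front [0.011  0.0698] heel [-0.0577 -0.0591] plate rear L [-0.1321  0.1382] R [-0.1324 -0.1274] dockwall [ 0.0087 -0.0231] cruc bottom/top edge [-0.0029 -0.0585]
before: heel [-0.1175 -0.0591] roller [-0.0589  0.0698] rear R [-0.1316 -0.1336] L [-0.1333  0.1304]
```

The heel and roller have both moved 60 mm, the roller front is 20 mm from the pivot, and the crucible is upright in its seat. The shuttle is home and the arm is clear, so I'm handing in.

```bash
python3 -c "
from plant import ctrl, viewer
print(ctrl.close_job())"
```

```text
the job is handed in; nothing more can be done
None
```

I pushed the post counter-clockwise round to the index line (about 1° short before a final 1 mm nudge), then pushed the shuttle 60 mm to its stop with the crucible upright in its seat, and handed the job in at about 11 s; `close_job()` returned no verdict.

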